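# Load a sample jar into the dry-bath incubator

### The job

Put the blue-capped jar into the dry incubator: raise the lid by its bar until the gas struts hold it up by themselves, stand the jar upright in the empty rubber cup (set it down, do not let it drop), then lower the lid gently until it is fully shut - do not let it slam. Leave the jars already in the incubator standing in their cups and do not disturb the other things on the bench.

Things in the scene. Friction and masses are not known exactly. Their poses are not given: they have to be found in the camera images.
- incubator: Bench-top dry incubator, fixed: white steel tub 225 deep (x) x 310 wide (y) x 95 mm high, open on top under its lid. Origin: centre of its underside, on the bench. Its -x side is the black front panel, facing the robot; the hinge is on its +x edge. Walls 18 mm, inner floor 50 mm above the bench; three rubber cups stand along its y, 85 mm apart, 10 mm in front of its middle. A gas strut outside each end wall.
- lid (a joint): Angle of the lid, rad: 0 shut, 1.12 fully open (stop). A 0.6 kg shallow cover, 225 x 310 x 48 mm, clear window, hinged along the tub's rear (+x) top edge. Left above about 0.8 rad it stays up by itself; let go below about 0.7 rad it falls shut. Lifting at the bar takes about 4 N, pulling it down from fully open about 1 N. Fully open it still leans forward over the cups.
- lid_handle (a point): Middle of the lid's bar handle: round steel bar 12 mm thick, 114 mm clear between its two brackets, along the incubator's y axis, standing 36 mm in front of the lid's front wall (30 mm clear gap), centre 22 mm above the lid's lower edge. It moves on a circle of 262 mm radius about the hinge: about 118 mm above the bench when shut, about 340 mm at the stop.
- lid_hinge (a point): Middle of the hinge axis, on the tub's rear top edge 95 mm above the bench; the axis runs along the incubator's y.
- jar: The jar to load: amber glass, 50 mm in diameter, with a BLUE screw cap 52 mm in diameter and 22 mm high; 74 mm high overall, about 0.13 kg. Origin: centre of its underside; z is its axis, upright.
- cup: The EMPTY rubber cup in the incubator, fixed: 66 mm outside, 58 mm inside, 13 mm high, 3 mm floor. Origin: centre of its underside, on the tub's inner floor (a jar's underside stands 3 mm above it). At either end or in the middle of the row. An upright tool over it would strike the open lid: reach in from the front, tool leaning back towards the robot by 25 to 45 degrees.
- jar_in1: Jar already in the incubator, same shape as the one to load, white cap, standing in its own cup. Origin: centre of its underside.
- jar_in2: Jar already in the incubator, same shape, black cap, standing in its own cup. Origin: centre of its underside.
- jar_white: Another jar of the same shape with a WHITE cap, standing on the bench; not to be touched. Origin: centre of its underside.
- beaker: Glass beaker, 68 mm in diameter, 90 mm high, on the bench; not to be touched. Origin: centre of its underside.
- reagent: Amber reagent bottle, 70 mm in diameter, 150 mm high, red cap, on the bench; not to be touched. Origin: centre of its underside.
- spatula: Steel lab spatula, about 190 mm long, 5 mm thick, lying on the bench in front of the incubator; not to be touched. Origin: centre of its underside; it lies along its x.

How it is judged:
By the outcome, as a careful person would: the job done as asked, in the order asked, and still so for the second after the job is handed in, with the robot touching nothing.
It also fails if it takes over 72 s, if anything falls off the work surface, if the arm or the gripper's body presses on something with over 40 N, if the wrist force passes 120 N, or if a joint passes its speed limit or range.

### The arm

A 6-joint arm with a two-finger parallel gripper is mounted at the origin on the work surface. World frame = base frame: x ahead of the robot, y to its left, z up, the work surface at z = 0. Lengths are in m, angles in rad, forces in N, time in s.
With the tool pointing down it reaches from about 0.3 to 0.875 m from the base axis. Payload 6.4 kg.
Tool frame: the origin (TCP) lies on the centre line of the jaws, within the pads' length; the fingertips stand 17 mm ahead of it and the grasp point (between the pads) lies 2 mm behind it; x points along the fingers, y is the direction in which the jaws open and shut, and the axes are right-handed (so a half turn about x gives the same grasp; the last joint's range is limited). The gripper opens to 88 mm and grips with 3 to 60 N. Pads are 18 mm wide; open, the fingers measure 123 mm over their backs; the gripper's body (75 mm by 187 mm) begins 45 mm behind the grasp point.
Start: joints at [1.064, 0.181, 1.607, -0, 1.354, -0.206], TCP at [0.17, 0.549, 0.256] pointing down, gripper open.
Joint ranges: [-2.99, 2.99], [-0.89, 2.07], [0.3, 2.58], [-1.14, 4.28], [0, 2.63], [-3.12, 3.12]. Speed limits (rad/s): [2.57, 2.57, 3.01, 3.14, 3.14, 3.14].

### API

Orientations are given as a unit quaternion [w, x, y, z].
In Python, from bench import arm gives the robot as it stands. The module is installed in compiled form; this text tells all that it offers. Calls block until the motion is done:
- arm.move_to(position, orientation): joint-space move of the TCP to a pose.
- arm.servo_line(position, speed=0.15, rot=None, until_force=None): straight line of the TCP; rot=None keeps the orientation; speed is the mean speed in m/s. With until_force (N) it stops when the force on the tool has changed by that much, and returns True; else False.
- arm.move_j(angles): joint-space move.
- arm.ungrasp() and arm.clamp(grip_force=None): open the fingers fully, or close them until they stop; grip_force is the grip in N (None keeps the last).
- arm.dwell(seconds).
- arm.inverse_kinematics(position, orientation): joint angles nearest the present ones, or None.
- arm.read_state(): the state.
- arm.grab_frame(name): name is "side" or "top"; returns a dict with "img" (480x640x3 uint8, red, green, blue), "fx", "fy", "cx", "cy" (pixels), "k1" (the pictures are not rectified: a ray, as slopes to the right and down, at radius r is drawn at 1 + k1 r^2 times it, then the intrinsics apply), "pose" (4x4, takes a point from camera to world coordinates). Camera axes: x right, y up, looking along -z (the intrinsics and any distortion apply to the point x, -y, -z); pixel columns grow to the right and rows downward; lengths in m; the calibration is good to about 2 mm. A picture is of the moment at which its call begins. There is no depth.
A pose or a line that the arm cannot do raises arm.PlanningError and nothing moves.
- arm.job_done(): hands the job in, once; it reports no verdict.
Trained networks look in the newest picture that a camera, given by its name, has taken for a name from the list of things; names that differ only in an ending like _2 or _b are one class to them, and where a whole thing is asked for, a point or a joint stands for the part that bears it (a point fixed in the world has none). Each returns a list of dicts, best first, with "confidence" (0 to 1); they miss things now and then, are a little off and sometimes report something else, mostly with a low value. They report only what shows in the picture. A call takes as long as a camera call.
- arm.trace(camera, query): "mask" (480x640 bool, what is visible of it) and "rect" ([left, top, right, bottom] in pixels, round what is visible of it).
The state is a dict: "time_s": time; "q": joint angles; "joint_vel": joint speeds; "effort": joint torques, N m; "position": TCP position; "ee_rot": TCP orientation; "ft_force": force on the tool from outside, world axes, zero at the start; "moment": the same for the moment, N m; "gripper_width": finger opening in m.
Only numpy, scipy, OpenCV 4.12 (cv2) and the standard library are available. Lean on these libraries where they do the work, as an engineer would, in place of code of your own. Each camera call takes 0.05 s, during which the arm holds its last target.

## Working session

There is one attempt and no reset: what is moved stays moved. The work goes in short steps, each a Python script; the robot and the scene stay as the last script left them, time stands still between calls to the robot, and variables do not carry over. Pictures are saved under pics/ and viewed, and the job is handed in when it is done.

```bash
mkdir -p pics; ls
python3 - <<'E'
from bench import arm
import cv2
for n in("side","top"):
    f=arm.grab_frame(n); cv2.imwrite(f"pics/{n}0.png",f["img"][:,:,::-1])
    print(n,f["fx"],f["fy"],f["cx"],f["cy"],f["k1"]);print(f["pose"])
s=arm.read_state();print(s)
E
```

```text
pics
side 546.005738088006 546.005738088006 320.4334410702278 245.48253642338787 -0.04692799437785557
[[ 0.69649041  0.41262274 -0.58706352 -0.06980401]
 [-0.717441    0.38515773 -0.58045838 -0.63519795]
 [-0.01339827  0.82546714  0.56429114  0.7047551 ]
 [ 0.          0.          0.          1.        ]]
top 475.0785679088049 475.0785679088049 314.8096438772512 236.98942478928106 0.01609444607217326
[[ 0.04334901  0.97877297 -0.2003106   0.37567734]
 [-0.99903708  0.04111006 -0.01532549 -0.01143929]
 [-0.00676539  0.20078206  0.97961257  1.1911671 ]
 [ 0.          0.          0.          1.        ]]
{'time_s': 0.1, 'q': array([ 1.06369294e+00,  1.81475516e-01,  1.60784029e+00, -3.03404923e-06,
        1.35382916e+00, -2.06347274e-01]), 'joint_vel': array([-1.86378699e-03, -3.11451513e-03,  6.60350048e-05, -3.20320069e-04,
        2.23900153e-03, -1.72729771e-03]), 'effort': array([-4.97919632e-05, -4.34818697e+01, -3.42696726e+01,  7.02557154e-02,
        3.41028592e-02,  1.64460658e-05]), 'position': array([0.17013364, 0.54879815, 0.25492802]), 'ee_rot': array([ 0.69893589,  0.10541813,  0.69931723, -0.10644741]), 'ft_force': array([0.10777816, 0.41949231, 0.4568265 ]), 'moment': array([-0.00220766, -0.00882496, -0.02212346]), 'gripper_width': 0.08806170588042493}
```

View pics/side0.png

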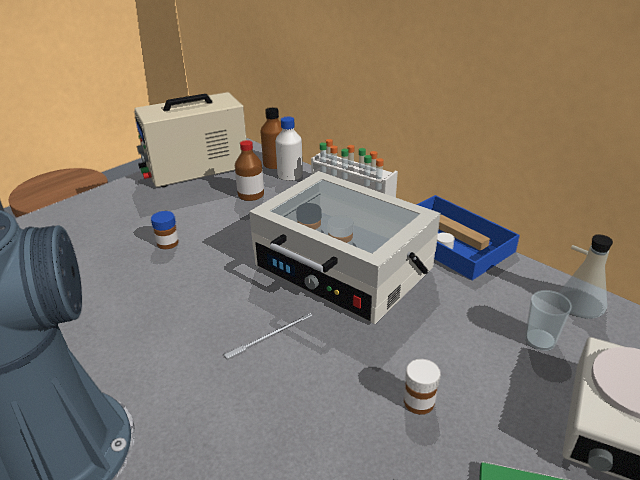

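View pics/top0.png

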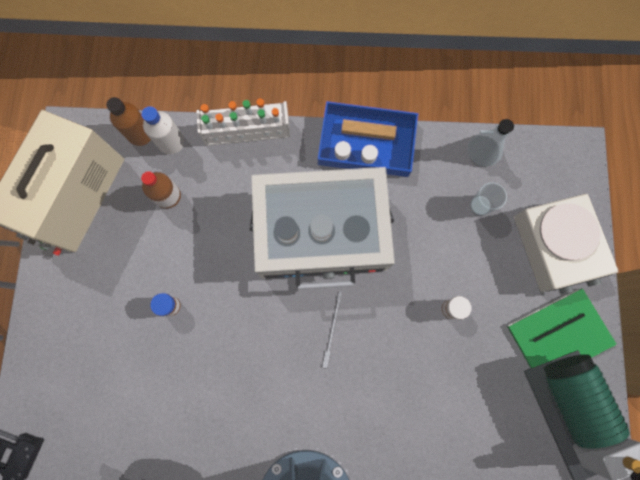

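The side view shows the blue jar at (165,230), the incubator at (345,245) with its bar at (305,255), and the spatula at (270,335). In the top view the cups are at (287,230), (321,228) and (357,228); the right-hand one looks empty. I'll measure next.

```bash
cat > h.py <<'E'
import numpy as np, cv2
from scipy.optimize import least_squares
def K(f): return np.array([[f["fx"],0,f["cx"]],[0,f["fy"],f["cy"]],[0,0,1.]]), np.array([f["k1"],0,0,0,0.])
def proj(f,P):
    P=np.atleast_2d(P).astype(float); T=np.linalg.inv(f["pose"])
    c=P@T[:3,:3].T+T[:3,3]; c=c*[1,-1,-1]
    k,d=K(f); return cv2.projectPoints(c,np.zeros(3),np.zeros(3),k,d)[0][:,0]
def ray(f,uv):
    k,d=K(f); n=cv2.undistortPointsIter(np.array([[uv]],float),k,d,None,None,(3,50,1e-10))[0,0]
    v=f["pose"][:3,:3]@np.array([n[0],-n[1],-1.]); return f["pose"][:3,3],v/np.linalg.norm(v)
def atz(f,uv,z):
    o,v=ray(f,uv); return o+v*(z-o[2])/v[2]
def tri(obs):
    A=np.zeros((3,3));b=np.zeros(3)
    for f,uv in obs:
        o,v=ray(f,uv);M=np.eye(3)-np.outer(v,v);A+=M;b+=M@o
    return np.linalg.solve(A,b)
def crop(img,l,t,r,b,s,name):
    cv2.imwrite(name,cv2.resize(img[t:b,l:r,::-1],None,fx=s,fy=s,interpolation=cv2.INTER_CUBIC))
E
python3 - <<'E'
from bench import arm
from h import *
import pickle
F={n:arm.grab_frame(n) for n in("side","top")}
pickle.dump(F,open("f0.pkl","wb"))
crop(F["top"]["img"],230,150,430,300,4,"pics/topc.png")
crop(F["side"]["img"],240,160,450,330,3.8,"pics/sidec.png")
M={}
for n in F:
  for q in("jar","lid_handle","incubator","lid","cup","jar_in1","jar_in2","jar_white","spatula","reagent","beaker"):
    for d in arm.trace(n,q)[:2]:
      m=d["mask"]; ys,xs=np.nonzero(m); print(n,q,round(d["confidence"],2),np.round(d["rect"]),xs.mean().round(1),ys.mean().round(1))
      M.setdefault((n,q),m)
pickle.dump(M,open("m0.pkl","wb"))
E
```

```text
side jar 0.81 [152. 211. 177. 250.] 164.5 229.3
side lid_handle 0.94 [249. 170. 439. 286.] 344.4 227.2
side incubator 0.85 [251. 171. 443. 325.] 345.1 242.6
side lid 0.74 [249. 173. 440. 287.] 344.1 227.2
side jar_white 0.63 [409. 359. 440. 414.] 420.9 386.0
side spatula 0.88 [222. 315. 310. 358.] 262.3 338.1
side reagent 0.81 [235. 144. 266. 196.] 248.6 173.1
side beaker 0.9 [524. 292. 570. 352.] 546.0 319.0
top jar 0.74 [150. 292. 181. 318.] 164.2 304.9
top lid_handle 0.76 [253. 165. 391. 291.] 321.3 222.3
top incubator 0.89 [247. 167. 393. 287.] 321.4 224.4
top incubator 0.66 [250. 166. 393. 286.] 321.4 222.4
top lid 0.67 [252. 164. 392. 289.] 321.2 222.2
top jar_white 0.81 [444. 295. 471. 319.] 456.0 308.2
top spatula 0.52 [324. 294. 340. 369.] 327.6 349.6
top reagent 0.63 [141. 174. 181. 206.] 160.3 188.9
top beaker 0.62 [470. 182. 505. 211.] 488.5 198.3
```

View pics/topc.png

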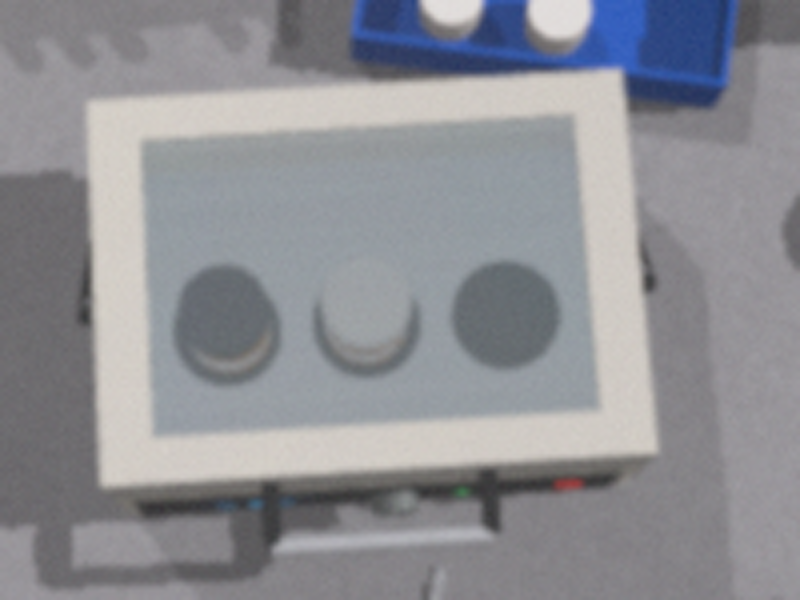

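View pics/sidec.png

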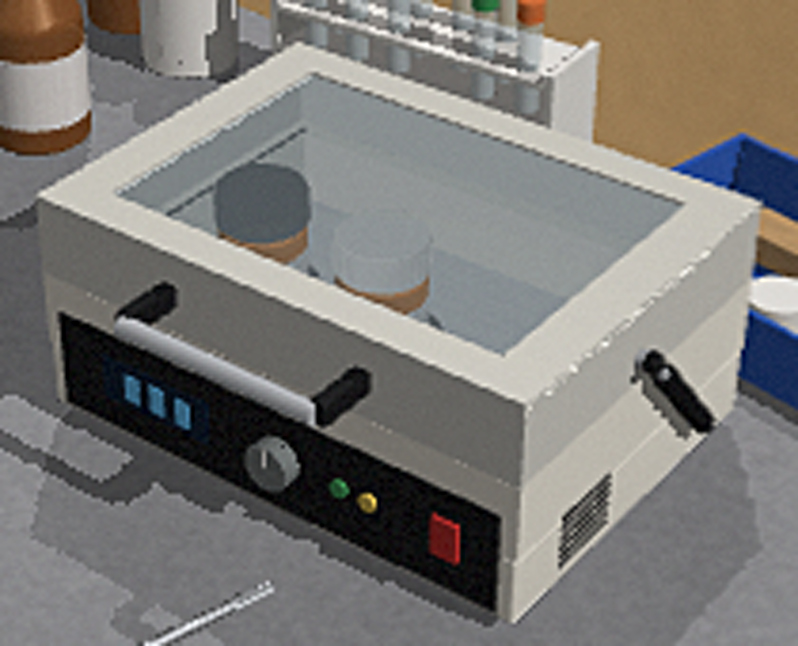

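```bash
cat > fit.py <<'E'
from h import *; import pickle
F=pickle.load(open("f0.pkl","rb"));M=pickle.load(open("m0.pkl","rb"))
L=np.array([[.1125,.155,.143],[.1125,-.155,.143],[-.1125,-.155,.143],[-.1125,.155,.143],[-.1485,.057,.117],[-.1485,-.057,.117],[-.1125,-.155,0]])
t=np.array([[88,100],[625,70],[657,452],[100,487],[272,548],[495,535]])
s=np.array([[300,42],[762,203],[525,405],[38,200],[118,322],[312,415],[510,622]])
t=(t+.5)/4-.5+[230,150]; s=(s+.5)/3.8-.5+[240,160]
def W(p,l): c,s_=np.cos(p[2]),np.sin(p[2]); return l@np.array([[c,s_,0],[-s_,c,0],[0,0,1]])+[p[0],p[1],0]
def res(p,w): 
    r=[]
    if 't' in w: r.append((proj(F["top"],W(p,L[:6]))-t).ravel())
    if 's' in w: r.append((proj(F["side"],W(p,L))-s).ravel())
    return np.concatenate(r)
for w in('t','s','ts'):
    o=least_squares(res,[.55,0,0],args=(w,));print(w,o.x.round(4),np.abs(o.fun).max().round(2),np.sqrt((o.fun**2).mean()).round(2))
p=o.x
# jars: fit silhouette
def sil(f,x,y,H=.074,r0=.025,rc=.026):
    a=np.linspace(0,2*np.pi,40); P=[]
    for z,r in((0,r0),(H-.022,rc),(H,rc)): P.append(np.c_[x+r*np.cos(a),y+r*np.sin(a),np.full(40,z)])
    h=cv2.convexHull(proj(f,np.concatenate(P)).astype(np.float32))
    m=np.zeros((480*8,640*8),np.uint8)
    return h
for q,H in(("jar",.074),("jar_white",.074)):
    X=[]
    for n in F:
        m=M[n,q].astype(np.uint8);ys,xs=np.nonzero(m);c=np.array([xs.mean(),ys.mean()])
        def g(v):
            mm=cv2.moments(sil(F[n],v[0],v[1]));return [mm['m10']/mm['m00']-c[0],mm['m01']/mm['m00']-c[1]]
        g0=atz(F[n],c,.037); o=least_squares(g,g0[:2],diff_step=1e-3);X.append(o.x)
        print(q,n,o.x.round(4),"area",m.sum(),cv2.contourArea(sil(F[n],*o.x)))
for n in F:
    f=F[n]; hsv=cv2.cvtColor(f["img"],cv2.COLOR_RGB2HSV); b=cv2.inRange(hsv,(105,150,40),(130,255,255)); 
    b=b*(cv2.dilate(M[n,"jar"].astype(np.uint8),np.ones((9,9))));ys,xs=np.nonzero(b);c=np.array([xs.mean(),ys.mean()]);print(n,"bluecap",c,xs.min(),xs.max(),ys.min(),ys.max(),"at z.063",atz(f,c,.063).round(4))
for q,z in(("reagent",.07),("beaker",.045),("spatula",.003)):
    for n in F:
        ys,xs=np.nonzero(M[n,q]);print(q,n,atz(F[n],[xs.mean(),ys.mean()],z).round(3))
E
python3 fit.py
```

```text
t [ 0.6343 -0.0084  0.1008] 2.81 1.15
s [ 0.6338 -0.0067  0.1039] 3.57 1.54
ts [ 0.6339 -0.0075  0.102 ] 3.8 1.4
jar side [0.4275 0.3571] area 777 848.083543474786
jar top [0.4293 0.3599] area 540 572.068310245173
jar_white side [ 0.45   -0.3378] area 1649 1703.2201464953832
jar_white top [ 0.4515 -0.337 ] area 580 557.621167303063
side bluecap [162.75066313 220.22015915] 151 174 211 230 at z.063 [0.4272 0.3561 0.063 ]
top bluecap [161.84916201 304.09776536] 151 173 294 314 at z.063 [0.43   0.3593 0.063 ]
reagent side [0.701 0.382 0.07 ]
reagent top [0.71  0.391 0.07 ]
beaker side [ 0.725 -0.414  0.045]
beaker top [ 0.726 -0.422  0.045]
spatula side [ 0.372 -0.045  0.003]
spatula top [ 0.341 -0.036  0.003]
```

```bash
cat >> fit.py <<'E'
print(p, res(p,'ts').reshape(-1,2).round(1).tolist())
o2=least_squares(res,p,args=('ts',),loss='soft_l1',f_scale=.5);print(o2.x.round(4),res(o2.x,'ts').reshape(-1,2).round(1).tolist())
for n in F:
    im=F[n]["img"].copy(); im=cv2.resize(im,None,fx=4,fy=4,interpolation=cv2.INTER_CUBIC)
    Q=(proj(F[n],W(o2.x,np.vstack([L,[[-.01,-.085,.066],[-.01,0,.124],[-.01,.085,.124]]])))+.5)*4-.5
    for a in Q: cv2.circle(im,tuple(int(round(v)) for v in a),3,(255,0,0),-1)
    l,t_,r,b=(230,150,420,300) if n=="top" else (240,165,440,330)
    cv2.imwrite(f"pics/ov_{n}.png",im[t_*4:b*4,l*4:r*4,::-1])
E
python3 fit.py | tail -2
```

```text
[ 0.6338647  -0.00751366  0.10199543] [[-0.3, 0.5], [-1.0, 0.2], [-0.0, 0.7], [-0.1, 0.2], [2.3, -0.4], [-3.1, -0.1], [-0.2, -0.4], [-0.1, -0.7], [0.1, -0.4], [-0.5, -1.8], [3.1, 1.3], [-1.1, -1.6], [0.5, 3.8]]
[ 0.6338 -0.008   0.0997] [[0.0, 0.3], [-0.6, 0.3], [0.1, 0.9], [0.0, 0.0], [2.4, -0.4], [-3.0, -0.0], [0.2, -0.3], [0.1, -0.5], [0.1, -0.2], [-0.3, -1.8], [3.2, 1.3], [-1.1, -1.5], [0.5, 4.0]]
```

```bash
cat >> h.py <<'E'
from scipy.spatial.transform import Rotation as Ro
INC=np.array([.634,-.008,.100])
def inc(l):
    c,s=np.cos(INC[2]),np.sin(INC[2]); return np.array([INC[0]+c*l[0]-s*l[1],INC[1]+s*l[0]+c*l[1],l[2]])
def quat(x,y):
    R=np.c_[x,y,np.cross(x,y)]; q=Ro.from_matrix(R).as_quat(); return np.r_[q[3],q[:3]]
def tool(head,down,mode,flip=1):
    """head: yaw of pointing dir; down: pitch below horizontal; mode 'v' jaws in vertical plane, 'h' jaws horizontal"""
    h=np.array([np.cos(head),np.sin(head),0]);z=np.array([0,0,1.]);l=np.cross(z,h)
    x=np.cos(down)*h-np.sin(down)*z
    y=(np.sin(down)*h+np.cos(down)*z) if mode=='v' else l
    return x,quat(x,flip*y)
R0=.2619;A0=np.arctan2(.022,.261)
def hpose(th,down,back=.002,flip=1,dr=0,dz=0):
    """TCP pose with grasp point on bar at lid angle th (back<0 => further in)"""
    a=th+A0; P=inc([.1125-R0*np.cos(a),0,.095+R0*np.sin(a)])
    x,q=tool(INC[2],down,'v',flip); return P+x*back+np.array([0,0,dz]),q
E
cat > ik.py <<'E'
from bench import arm
from h import *
for flip in(1,-1):
  for d0,k in((.0,.5),(.0,1),(.35,.5),(.35,1),(.5,.4),(.2,.7)):
    out=[]
    for th in(0,.3,.6,.9,1.12):
        p,q=hpose(th,d0+k*th,flip=flip); j=arm.inverse_kinematics(p,q); out.append(None if j is None else np.round(j,2).tolist())
    p,q=hpose(0,d0,back=-.10,flip=flip); j=arm.inverse_kinematics(p,q)
    print(flip,d0,k,out,"PRE",None if j is None else np.round(j,2).tolist())
for flip in(1,-1):
  for lean in(30,35,40):
    for hd in(.5,.7,.8,.9):
      x,q=tool(hd,np.radians(90-lean),'h',flip); r=[]
      for P in((.4285,.358,.068),(.4285,.358,.2),(*inc([-.01,-.085,0])[:2],.121),(*inc([-.01,-.085,0])[:2],.21)):
        j=arm.inverse_kinematics(np.array(P)+.002*x,q); r.append(None if j is None else np.round(j,2).tolist())
      print(flip,lean,hd,r)
E
python3 ik.py
```

```text
1 0.0 0.5 [[-0.88, 0.81, 2.47, 2.15, 1.64, 3.03], None, [-0.62, -0.23, 2.49, 1.92, 0.73, -2.28], [-0.46, -0.25, 2.26, 1.43, 0.51, -1.68], [-0.37, -0.15, 2.06, 0.99, 0.48, -1.2]] PRE None
1 0.0 1 [[-0.88, 0.81, 2.47, 2.15, 1.64, 3.03], None, [-0.53, -0.33, 2.35, 1.15, 0.56, -1.48], [-0.35, -0.17, 1.98, 0.41, 0.76, -0.67], [-0.26, 0.03, 1.67, 0.18, 1.03, -0.42]] PRE None
1 0.35 0.5 [[-0.8, 0.28, 2.58, 2.13, 1.05, -2.88], [-0.67, -0.24, 2.54, 1.67, 0.66, -2.13], [-0.51, -0.33, 2.32, 1.02, 0.57, -1.34], [-0.38, -0.21, 2.05, 0.55, 0.66, -0.8], [-0.3, -0.07, 1.83, 0.34, 0.79, -0.57]] PRE None
1 0.35 1 [[-0.8, 0.28, 2.58, 2.13, 1.05, -2.88], [-0.6, -0.29, 2.46, 1.29, 0.56, -1.71], [-0.41, -0.24, 2.13, 0.43, 0.75, -0.75], [-0.27, 0.0, 1.72, 0.13, 1.12, -0.41], [-0.2, 0.24, 1.38, 0.03, 1.43, -0.31]] PRE None
1 0.5 0.4 [[-0.73, 0.08, 2.57, 1.99, 0.79, -2.62], [-0.62, -0.28, 2.48, 1.37, 0.58, -1.8], [-0.48, -0.31, 2.27, 0.8, 0.6, -1.12], [-0.36, -0.19, 2.01, 0.46, 0.72, -0.72], [-0.29, -0.05, 1.8, 0.31, 0.83, -0.54]] PRE None
1 0.2 0.7 [[-0.85, 0.52, 2.55, 2.17, 1.33, -3.08], [-0.71, -0.17, 2.5
[... 4614 characters left out ...]
[-0.61, 0.29, 1.69, 0.66, 1.2, -0.2]]
-1 40 0.5 [[0.47, 0.21, 2.23, 1.69, 0.02, -0.14], [0.47, -0.12, 2.2, 0.05, 0.37, 1.51], [-0.61, 0.32, 1.92, 0.93, 0.8, -0.18], [-0.61, 0.16, 1.89, 0.81, 0.92, 0.01]]
-1 40 0.7 [[0.37, 0.2, 2.25, 1.47, 0.21, -0.15], [0.37, -0.13, 2.21, 0.51, 0.44, 0.85], [-0.64, 0.37, 1.84, 0.87, 0.95, -0.3], [-0.64, 0.23, 1.81, 0.79, 1.07, -0.15]]
-1 40 0.8 [[0.32, 0.21, 2.24, 1.4, 0.31, -0.2], [0.32, -0.13, 2.2, 0.64, 0.52, 0.61], [-0.64, 0.4, 1.79, 0.84, 1.03, -0.36], [-0.64, 0.26, 1.76, 0.77, 1.15, -0.21]]
-1 40 0.9 [[0.28, 0.21, 2.23, 1.33, 0.4, -0.25], [0.28, -0.12, 2.19, 0.73, 0.6, 0.43], [-0.65, 0.44, 1.75, 0.81, 1.1, -0.41], [-0.65, 0.3, 1.72, 0.75, 1.22, -0.28]]
```

```bash
cat >> h.py <<'E'
def gpose(th,d,off=0,fwd=0,flip=-1):
    """grasp centre = bar + off*y(up) + fwd*x ; returns TCP pose"""
    a=th+A0; P=inc([.1125-R0*np.cos(a),0,.095+R0*np.sin(a)])
    x,q=tool(INC[2],d,'v',flip); h=np.array([np.cos(INC[2]),np.sin(INC[2]),0])
    y=np.sin(d)*h+np.cos(d)*np.array([0,0,1.])
    return P+x*(.002+fwd)+y*off,q
E
python3 - <<'E'
from bench import arm
from h import *
def s(p,q):
    j=arm.inverse_kinematics(p,q); return None if j is None else np.round(j,2).tolist()
for d0 in(.6,.7,.8,.9):
    print(d0,"pre",s(*gpose(0,d0,.026,-.08)),"app",s(*gpose(0,d0,.026)),"th0",s(*gpose(0,d0,.038)),"1.12",s(*gpose(1.12,d0+.5*1.12,.038)),s(*gpose(1.12,d0+.56,.038,-.1)))
print(s(*gpose(.6,.8)),s(*gpose(.45,.8,.038)))
x,q=tool(0.,np.pi/2,'h'); print(s([.45,-.05,.35],q))
E
```

```text
0.6 pre None app [-0.63, -0.07, 2.51, 1.75, 0.6, 0.89] th0 [-0.62, -0.1, 2.49, 1.71, 0.58, 0.95] 1.12 [-0.23, 0.12, 1.53, 0.15, 1.11, 2.77] [-0.26, -0.0, 1.48, 0.15, 1.28, 2.77]
0.7 pre None app [-0.58, -0.1, 2.46, 1.49, 0.5, 1.18] th0 [-0.56, -0.12, 2.44, 1.45, 0.49, 1.24] 1.12 [-0.22, 0.18, 1.45, 0.1, 1.22, 2.8] [-0.23, 0.08, 1.37, 0.1, 1.39, 2.8]
0.8 pre [-0.68, -0.49, 2.5, 0.84, 0.71, 1.82] app [-0.53, -0.11, 2.4, 1.18, 0.46, 1.51] th0 [-0.51, -0.11, 2.38, 1.14, 0.46, 1.58] 1.12 [-0.2, 0.25, 1.36, 0.06, 1.33, 2.83] [-0.21, 0.17, 1.26, 0.06, 1.51, 2.83]
0.9 pre [-0.59, -0.43, 2.42, 0.65, 0.71, 2.04] app [-0.49, -0.1, 2.34, 0.87, 0.47, 1.85] th0 [-0.47, -0.09, 2.32, 0.83, 0.47, 1.9] 1.12 [-0.19, 0.31, 1.28, 0.03, 1.44, 2.85] [-0.19, 0.26, 1.15, 0.03, 1.62, 2.85]
[-0.46, -0.3, 2.23, 0.67, 0.63, 2.15] [-0.45, -0.27, 2.23, 0.69, 0.61, 2.14]
[-0.37, -0.17, 1.77, -0.0, 1.54, -1.94]
```

```bash
cat > open.py <<'E'
from bench import arm
from h import *
def st(m):
    s=arm.read_state(); print(m,round(s["time_s"],2),s["position"].round(4),s["ft_force"].round(1),s["gripper_width"].round(3))
q0=arm.read_state()["q"]; q0=np.array(q0); q0[0]=-.45; arm.move_j(q0); st("rot")
p,q=gpose(0,.8,.026,-.08,1); arm.move_to(p+[0,0,.03],q); st("pre+")
arm.servo_line(p,.1)
p,q=gpose(0,.8,.026,0,1); print("hit",arm.servo_line(p,.06,until_force=8)); st("app")
for n in("side","top"):
    f=arm.grab_frame(n); crop(f["img"],220,140,460,320,3.3,f"pics/app_{n}.png")
E
python3 open.py
```

```text
Traceback (most recent call last):
  File "open.py", line 5, in <module>
    q0=arm.read_state()["q"]; q0=np.array(q0); q0[0]=-.45; arm.move_j(q0); st("rot")
                                                                           ~~^^^^^^^
  File "open.py", line 4, in st
    s=arm.read_state(); print(m,round(s["time_s"],2),s["position"].round(4),s["ft_force"].round(1),s["gripper_width"].round(3))
                                                                                                   ^^^^^^^^^^^^^^^^^^^^^^^^
AttributeError: 'float' object has no attribute 'round'
```

```bash
sed -i 's/s\["gripper_width"\].round(3)/round(s["gripper_width"],3)/' open.py; python3 open.py
```

```text
rot 4.33 [ 0.5581 -0.1382  0.2558] [-0.5  0.5 -0.8] 0.088
pre+ 5.28 [ 0.4516 -0.0272  0.2226] [ 0.5 -1.   1.5] 0.088
hit False
app 7.21 [ 0.5062 -0.0209  0.1339] [-0.5 -0.5 -0.1] 0.088
```

View pics/app_side.png

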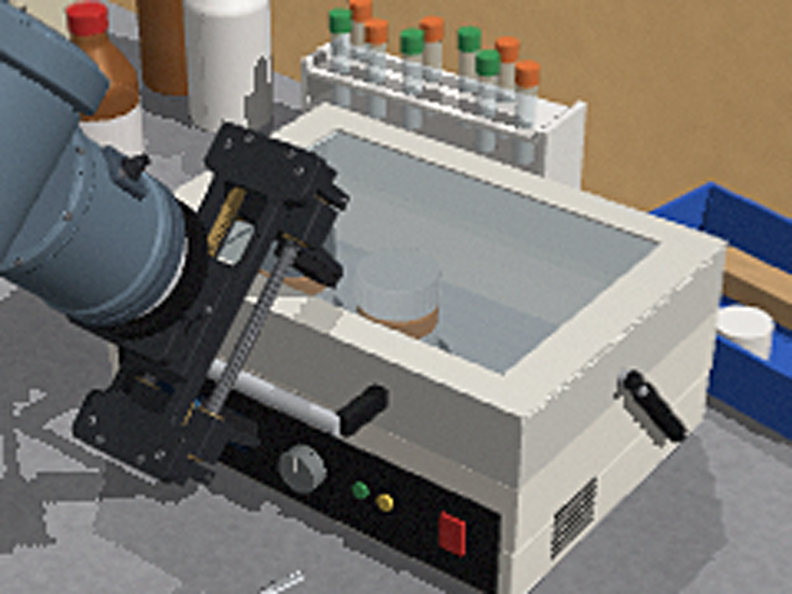

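View pics/app_top.png

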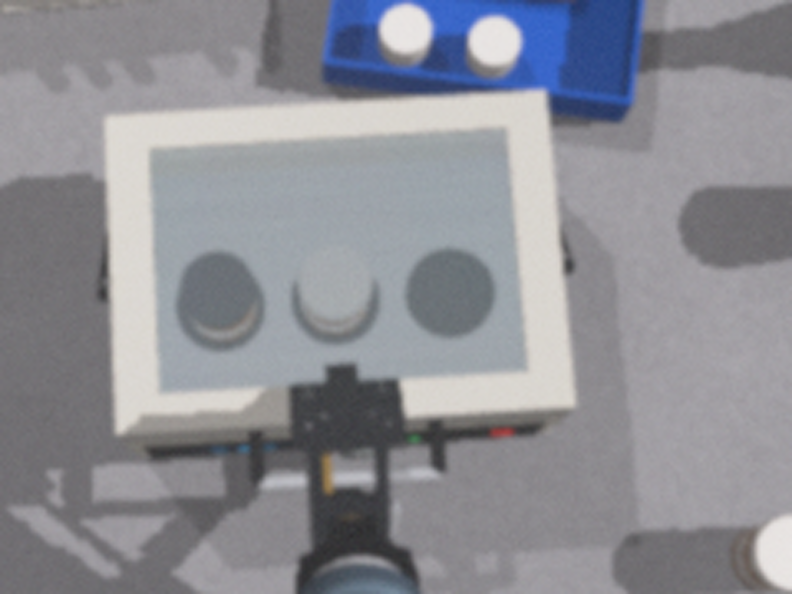

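The lower finger sits just under the bar, at side crop (240,430), and the upper finger is clear above the lid. The top view shows the gripper centred between the brackets at (345,470). Now lifting.

```bash
cat > lift.py <<'E'
from bench import arm
from h import *
def st(m):
    s=arm.read_state(); print(m,round(s["time_s"],2),s["position"].round(4),s["ft_force"].round(1),round(s["gripper_width"],3))
for th in np.r_[0:1.09:9j,1.09]:
    p,q=gpose(th,.8+.5*th,.038,0,1)
    arm.servo_line(p,.05 if th==0 else .09,rot=q); st(round(th,2))
for n in("side","top"):
    f=arm.grab_frame(n); cv2.imwrite(f"pics/up_{n}.png",f["img"][:,:,::-1])
E
python3 lift.py
```

```text
0.0 7.7 [ 0.5147 -0.0199  0.1421] [-0.6 -0.2 -1. ] 0.088
0.14 8.22 [ 0.5211 -0.0186  0.1747] [-2.6  0.6 -1.8] 0.088
0.27 8.75 [ 0.5333 -0.018   0.2073] [-1.3 -0.  -0.7] 0.088
0.41 9.28 [ 0.5495 -0.0166  0.2375] [-0.3 -0.6 -0.9] 0.088
0.55 9.82 [ 0.5694 -0.0145  0.2652] [-0.1  0.9 -0.9] 0.088
0.68 10.35 [ 0.5931 -0.0121  0.29  ] [ 0.7 -0.5 -0.8] 0.088
0.82 10.88 [ 0.6201 -0.0094  0.3114] [-0.3 -0.4  0.1] 0.088
0.95 11.43 [ 0.65   -0.0064  0.3291] [ 0.2 -0.1  0. ] 0.088
1.09 11.97 [ 0.6822 -0.0032  0.3426] [-0.2  0.4 -0.3] 0.088
1.09 12.22 [ 0.6821 -0.0032  0.3432] [-0.   0.5 -0.3] 0.088
```

View pics/up_side.png

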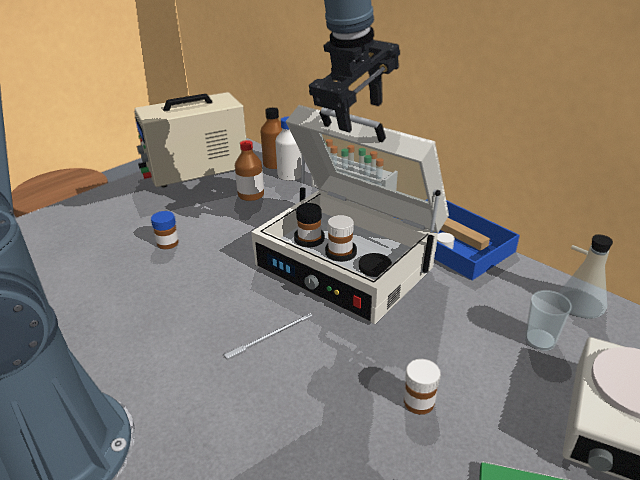

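The lid is up. The empty cup at (375,265) in the side view is the right-hand (-y) one. I'll back off, check the lid stays up, and re-measure the cup and jar.

```bash
cat > back.py <<'E'
from bench import arm
from h import *
import pickle
def st(m):
    s=arm.read_state(); print(m,round(s["time_s"],2),s["position"].round(4),s["ft_force"].round(1),round(s["gripper_width"],3))
p,q=gpose(1.09,1.345,.02,0,1); arm.servo_line(p,.08)
p,q=gpose(1.09,1.345,.02,-.11,1); arm.servo_line(p,.2); st("ret")
qq=np.array(arm.read_state()["q"]); qq[0]=.5; qq[1]-=.35; arm.move_j(qq); st("away")
F={n:arm.grab_frame(n) for n in("side","top")}
M={}
for n in F:
    for c in("jar","cup"):
        r=arm.trace(n,c)
        for d in r[:2]: print(n,c,round(d["confidence"],2),np.round(d["rect"]))
        if r: M[n,c]=r[0]["mask"]
pickle.dump((F,M),open("f1.pkl","wb"))
crop(F["side"]["img"],240,90,460,330,2.5,"pics/o_side.png"); crop(F["top"]["img"],230,130,430,300,4,"pics/o_top.png")
E
python3 back.py
```

```text
ret 13.39 [ 0.6405 -0.0073  0.445 ] [-0.   0.9 -0. ] 0.088
away 15.2 [0.41   0.3817 0.6503] [ 0.4 -0.2 -0.3] 0.088
side jar 0.9 [149. 208. 178. 247.]
side jar 0.73 [287. 102. 452. 230.]
side cup 0.96 [359. 255. 390. 276.]
top jar 0.84 [152. 292. 182. 318.]
top cup 0.73 [340. 212. 368. 245.]
```

View pics/o_side.png

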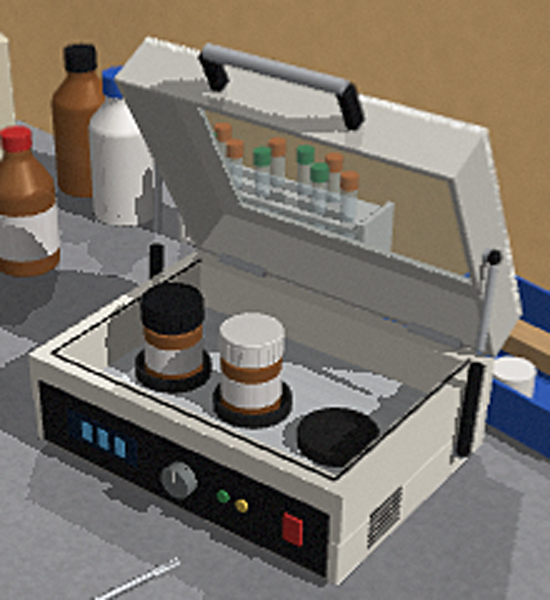

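View pics/o_top.png

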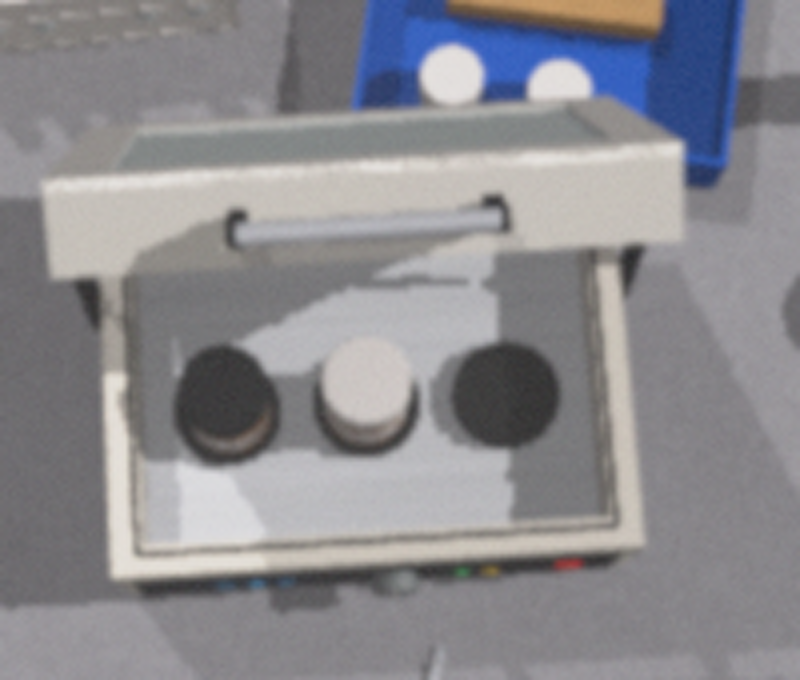

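Run:
```python
from h import *;import pickle
F,M=pickle.load(open("f1.pkl","rb"))
def dark(f,l,t,r,b):
    m=np.zeros((480,640),np.uint8); m[t:b,l:r]=(f["img"][t:b,l:r].max(2)<52); n,lab,s,c=cv2.connectedComponentsWithStats(m); k=1+np.argmax(s[1:,4]); return s[k],c[k]
for n,b in(("top",(338,205,374,246)),("side",(354,248,395,282))):
    s,c=dark(F[n],*b); print(n,s,c,atz(F[n],c,.060).round(4), "mask",[ (xs.mean(),ys.mean(),atz(F[n],(xs.mean(),ys.mean()),.060).round(4)) for ys,xs in [np.nonzero(M[n,"cup"])]])
print("model",inc([-.01,-.085,.05]))
# neighbour cap tops (centres from crops)
print("tri cup",tri([(F["top"],(356.1,228.1)),(F["side"],(374.9,264.6))]))
tb=((np.array([[238,235],[500,215]])+.5)/4-.5)+[230,130]; sb=((np.array([[205,52],[352,92]])+.5)/2.5-.5)+[240,90]
e=[tri([(F["top"],tb[i]),(F["side"],sb[i])]) for i in(0,1)];print("bar",e,np.mean(e,0))
for th in(1.09,1.12): a=th+A0;print(th,inc([.1125-R0*np.cos(a),0,.095+R0*np.sin(a)]))
for n in F:
    f=F[n]; m=M[n,"jar"]; ys,xs=np.nonzero(m)
    hsv=cv2.cvtColor(f["img"],cv2.COLOR_RGB2HSV); b=cv2.inRange(hsv,(105,120,30),(130,255,255)); b[:, :145]=0;b[:,185:]=0;b[:200]=0;b[322:]=0
    ys,xs=np.nonzero(b);c=np.array([xs.mean(),ys.mean()])
    def cen(v):
        a=np.linspace(0,2*np.pi,60);P=np.concatenate([np.c_[v[0]+.026*np.cos(a),v[1]+.026*np.sin(a),np.full(60,z)] for z in(.052,.074)])
        h=cv2.convexHull(proj(f,P).astype(np.float32)); mm=cv2.moments(h);return np.array([mm['m10']/mm['m00'],mm['m01']/mm['m00']])-c
    o=least_squares(cen,atz(f,c,.063)[:2],diff_step=1e-3);print(n,"jar by cap",o.x,len(xs))
```

```text
top [361 227   1   1   1] [361. 227.] [ 0.6366 -0.1052  0.06  ] mask [(np.float64(355.6060606060606), np.float64(227.7825311942959), array([ 0.634 , -0.0921,  0.06  ]))]
side [354 253  41  29 624] [373.57211538 264.72435897] [ 0.6244 -0.0963  0.06  ] mask [(np.float64(373.5726495726496), np.float64(263.825641025641), array([ 0.6268, -0.0944,  0.06  ]))]
model [ 0.6325358  -0.09357369  0.05      ]
tri cup [ 0.63407662 -0.09323582  0.0537697 ]
bar [array([0.64017113, 0.05524697, 0.33617505]), array([ 0.65819645, -0.06910939,  0.33226893])] [ 0.64918379 -0.00693121  0.33422199]
1.09 [ 0.6452505  -0.00687118  0.33656073]
1.12 [ 0.65250534 -0.00614327  0.33948737]
side jar by cap [0.4278387 0.3564636] 387
top jar by cap [0.42998318 0.35883316] 397
```

```bash
cat > pick.py <<'E'
from bench import arm
from h import *
import pickle
def st(m):
    s=arm.read_state(); print(m,round(s["time_s"],2),s["position"].round(4),s["ft_force"].round(1),round(s["gripper_width"],4),s["q"].round(2))
x,q=tool(.8,np.radians(55),'h',-1); J=np.array([.429,.3578,0])
arm.move_to(J+[0,0,.19]+.002*x,q); st("above")
print(arm.servo_line(J+[0,0,.068]+.002*x,.12,until_force=8)); st("down")
arm.clamp(25); st("clamp")
arm.servo_line(J+[0,0,.075]+.002*x,.05); st("lift7")
F={n:arm.grab_frame(n) for n in("side","top")};pickle.dump(F,open("f2.pkl","wb"))
crop(F["side"]["img"],90,140,240,270,4,"pics/g_side.png"); crop(F["top"]["img"],90,250,240,370,4,"pics/g_top.png")
E
python3 pick.py
```

```text
above 17.2 [0.4308 0.3591 0.1898] [-0.2 -0.2  0.3] 0.0879 [ 0.35 -0.09  2.15  0.49  0.57  0.77]
False
down 18.37 [0.4301 0.3587 0.0666] [-0.5 -0.3  0.5] 0.088 [0.35 0.2  2.19 0.95 0.31 0.26]
clamp 19.02 [0.43   0.3586 0.0666] [-0.  -0.1  1.2] 0.051 [0.35 0.2  2.19 0.95 0.31 0.26]
lift7 19.31 [0.4297 0.3587 0.0734] [ 1.4  0.2 -1.1] 0.0512 [0.35 0.18 2.19 0.91 0.33 0.31]
```

View pics/g_side.png

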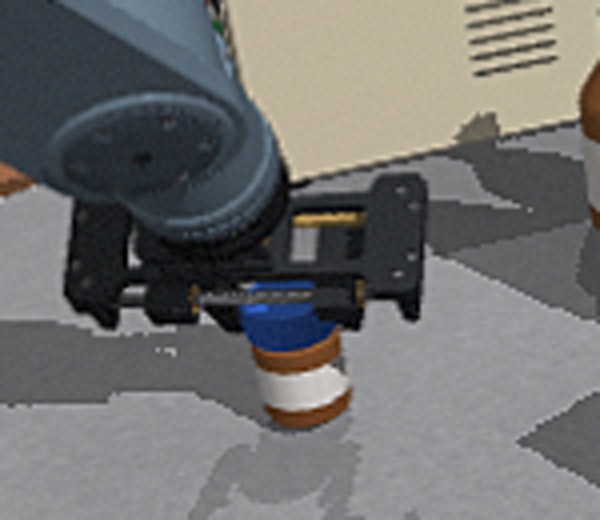

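View pics/g_top.png

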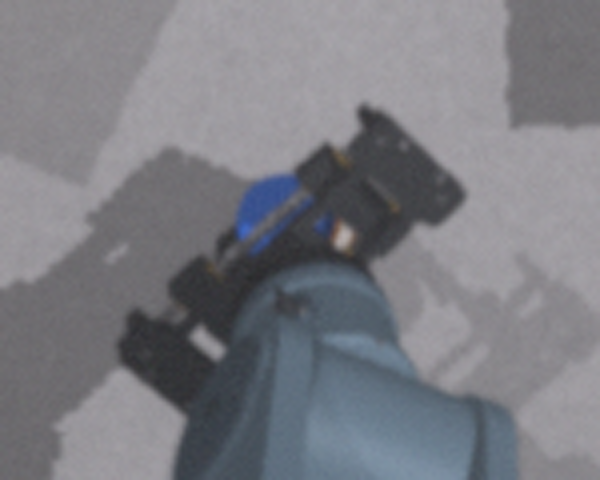

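Run:
```python
from h import *;import pickle
F=pickle.load(open("f2.pkl","rb"))
f=F["side"]
def outline(z0,J,im,off,s,f,tilt=0):
    a=np.linspace(0,2*np.pi,60)
    for z,r in((0,.025),(.052,.026),(.074,.026)):
        P=np.c_[J[0]+r*np.cos(a),J[1]+r*np.sin(a),np.full(60,z0+z)]
        q=((proj(f,P)-off+.5)*s-.5); cv2.polylines(im,[np.round(q).astype(np.int32)],True,(0,255,0),1)
for n,off in(("side",(90,140)),("top",(90,250))):
    im=cv2.imread(f"pics/g_{n}.png"); outline(.007,(.429,.3578),im,np.array(off),4,F[n]); cv2.imwrite(f"pics/go_{n}.png",im)
```

```text
(no output)
```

View pics/go_side.png

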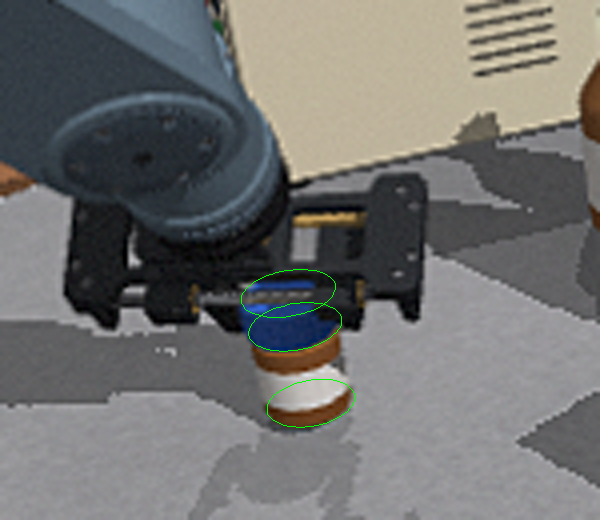

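The jar is gripped and upright: in the side view it matches the predicted outline, with the grasp 68 mm above its base. I'll carry it round the front of the incubator and slide it in low under the lid.

```bash
cat > carry.py <<'E'
from bench import arm
from h import *
import pickle
def st(m):
    s=arm.read_state(); print(m,round(s["time_s"],2),s["position"].round(4),s["ft_force"].round(1),round(s["gripper_width"],4),s["q"].round(2))
x,q=tool(.8,np.radians(55),'h',-1); J=np.array([.429,.3578,0])
x2,q2=tool(.7,np.radians(55),'h',-1); C=np.array([.6327,-.0935,0])
c,s=np.cos(.1),np.sin(.1); hx=np.array([c,s,0])
pts=[C-hx*.21+[0,0,.22],C-hx*.05+[0,0,.175],C+[0,0,.145],C+[0,0,.121]]
for P in pts: print(np.round(arm.inverse_kinematics(P+.002*x2,q2),2))
arm.servo_line(J+[0,0,.24]+.002*x,.2); st("lift")
arm.move_to(pts[0]+.002*x2,q2); st("front")
arm.servo_line(pts[1]+.002*x2,.15); st("in")
F={n:arm.grab_frame(n) for n in("side","top")};pickle.dump(F,open("f3.pkl","wb"))
crop(F["side"]["img"],240,90,460,330,2.5,"pics/c_side.png"); crop(F["top"]["img"],230,130,430,300,4,"pics/c_top.png")
E
python3 carry.py
```

```text
[-0.97 -0.2   2.18  0.64  1.29 -0.32]
[-0.66  0.19  1.9   0.71  1.04 -0.16]
[-0.6   0.32  1.81  0.73  0.97 -0.14]
[-0.6   0.36  1.81  0.76  0.94 -0.18]
lift 20.38 [0.4289 0.3583 0.2366] [ 0.1 -0.2 -1.6] 0.0512 [ 0.35 -0.17  2.11  0.41  0.68  0.86]
front 22.11 [ 0.4247 -0.1131  0.2181] [-0.4 -0.8 -1.9] 0.0515 [-0.97 -0.2   2.18  0.64  1.29 -0.32]
in 23.37 [ 0.5834 -0.0977  0.1734] [-0.  -0.2 -1.8] 0.0512 [-0.66  0.19  1.9   0.71  1.04 -0.16]
```

View pics/c_side.png

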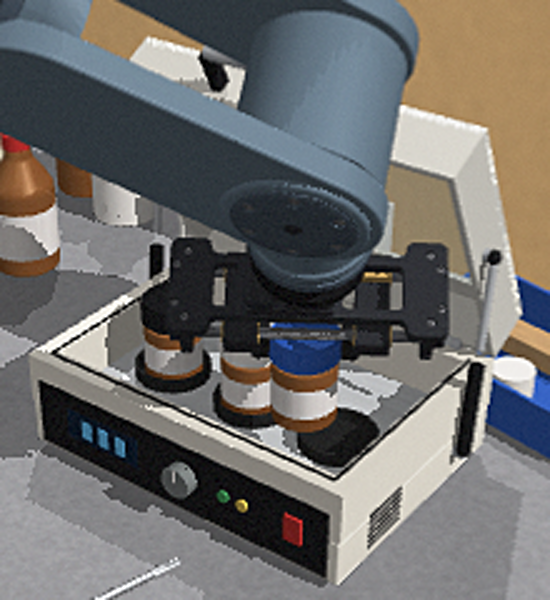

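View pics/c_top.png

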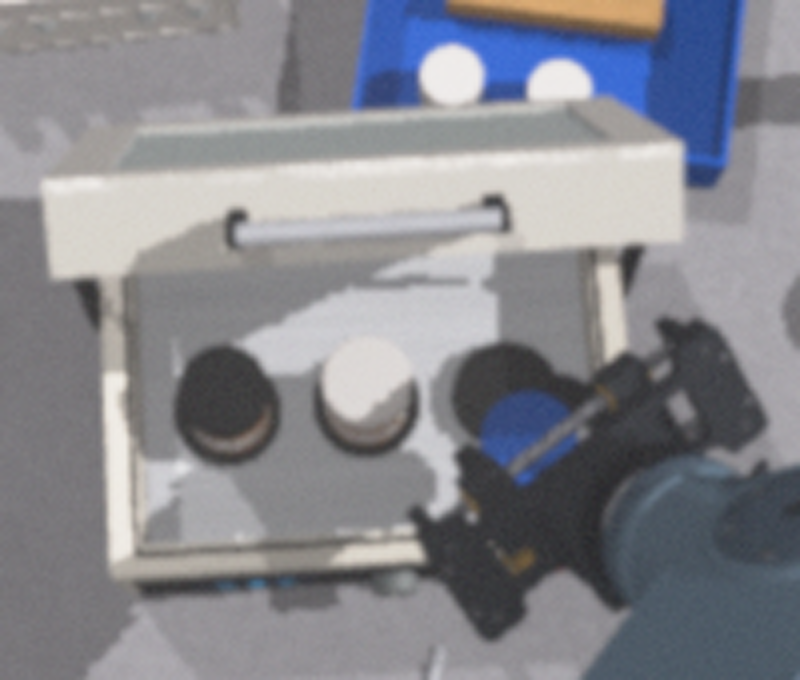

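Run:
```python
from h import *;import pickle
F=pickle.load(open("f3.pkl","rb"));f=F["side"]
c,s=np.cos(.1),np.sin(.1)
for uv in((463,455),(475,365),(493,257)):
    u=((np.array(uv)+.5)/2.5-.5)+[240,90]; o,v=ray(f,u)
    ol=np.array([c*(o[0]-.634)+s*(o[1]+.008),-s*(o[0]-.634)+c*(o[1]+.008),o[2]]);vl=np.array([c*v[0]+s*v[1],-s*v[0]+c*v[1],v[2]])
    for yy in(-.16,-.17): t=(yy-ol[1])/vl[1];print(uv,(ol+t*vl).round(3))
# body corners local at placement z
for ps in(.5,.6):
  for g in(.121,.145):
    h=np.array([np.cos(ps),np.sin(ps),0]);z=np.array([0,0,1]);l=np.cross(z,h);le=np.radians(35)
    x=np.sin(le)*h-np.cos(le)*z; zt=np.cos(le)*h+np.sin(le)*z
    for b in(.045,.12):
      for e in(1,-1): print(ps,g,b,e,(np.array([-.01,-.085,g])-b*x-.0935*l+e*.0375*zt).round(3))
```

```text
(463, 455) [ 0.064 -0.16   0.027]
(463, 455) [ 0.043 -0.17   0.044]
(475, 365) [ 0.066 -0.16   0.114]
(475, 365) [ 0.045 -0.17   0.129]
(493, 257) [ 0.075 -0.16   0.206]
(493, 257) [ 0.054 -0.17   0.219]
0.5 0.121 0.045 1 [ 0.039 -0.165  0.179]
0.5 0.121 0.045 -1 [-0.015 -0.194  0.136]
0.5 0.121 0.12 1 [ 0.001 -0.185  0.241]
0.5 0.121 0.12 -1 [-0.053 -0.215  0.198]
0.5 0.145 0.045 1 [ 0.039 -0.165  0.203]
0.5 0.145 0.045 -1 [-0.015 -0.194  0.16 ]
0.5 0.145 0.12 1 [ 0.001 -0.185  0.265]
0.5 0.145 0.12 -1 [-0.053 -0.215  0.222]
0.6 0.121 0.045 1 [ 0.047 -0.159  0.179]
0.6 0.121 0.045 -1 [-0.004 -0.194  0.136]
0.6 0.121 0.12 1 [ 0.011 -0.184  0.241]
0.6 0.121 0.12 -1 [-0.039 -0.218  0.198]
0.6 0.145 0.045 1 [ 0.047 -0.159  0.203]
0.6 0.145 0.045 -1 [-0.004 -0.194  0.16 ]
0.6 0.145 0.12 1 [ 0.011 -0.184  0.265]
0.6 0.145 0.12 -1 [-0.039 -0.218  0.222]
```

```bash
cat > carry2.py <<'E'
from bench import arm
from h import *
import pickle
def st(m):
    s=arm.read_state(); print(m,round(s["time_s"],2),s["position"].round(4),s["ft_force"].round(1),round(s["gripper_width"],4),s["q"].round(2))
x2,q2=tool(.7,np.radians(55),'h',-1); C=np.array([.6327,-.0935,0])
hx=np.array([np.cos(.1),np.sin(.1),0])
for P in(C-hx*.025+[0,0,.150],C+[0,0,.138]):
    print(arm.servo_line(P+.002*x2,.08,until_force=8)); st("in")
F={n:arm.grab_frame(n) for n in("side","top")};pickle.dump(F,open("f4.pkl","wb"))
a=np.linspace(0,2*np.pi,60)
for n,(l,t,r,b),s in(("side",(330,180,430,300),5),("top",(290,170,430,290),5)):
    im=cv2.resize(F[n]["img"][t:b,l:r,::-1],None,fx=s,fy=s,interpolation=cv2.INTER_CUBIC)
    for z,rad,col in((.070,.025,(0,255,0)),(.122,.026,(0,255,0)),(.144,.026,(0,255,0)),(.063,.033,(0,0,255))):
        q=((proj(F[n],np.c_[C[0]+rad*np.cos(a),C[1]+rad*np.sin(a),np.full(60,z)])-[l,t]+.5)*s-.5); cv2.polylines(im,[np.round(q).astype(np.int32)],True,col,1)
    cv2.imwrite(f"pics/d_{n}.png",im)
E
python3 carry2.py
```

```text
False
in 24.06 [ 0.6086 -0.0951  0.1482] [-0.   0.3 -1.3] 0.0514 [-0.63  0.27  1.86  0.73  0.99 -0.17]
False
in 24.56 [ 0.6335 -0.0925  0.1362] [-0.5 -0.3 -1.4] 0.0513 [-0.6   0.33  1.81  0.74  0.96 -0.15]
```

View pics/d_side.png

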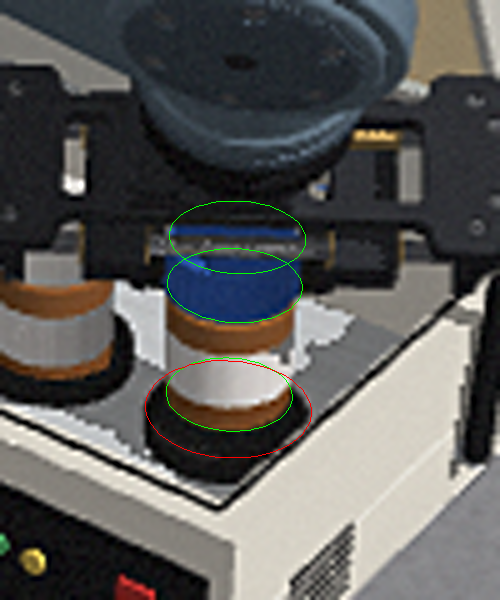

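View pics/d_top.png

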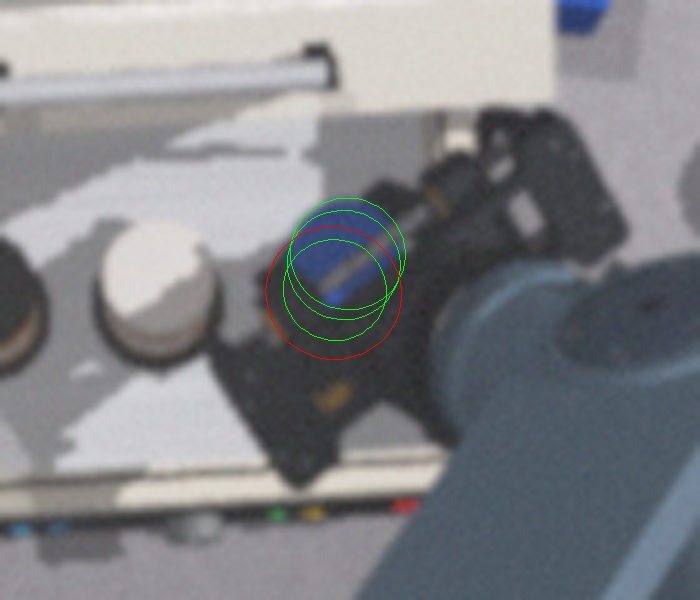

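The overlays agree. In the side view the jar outline is within about 1 mm of prediction, and the cup's red circle lies on the cup rim. Setting it down.

```bash
cat > place.py <<'E'
from bench import arm
from h import *
import pickle
def st(m):
    s=arm.read_state(); print(m,round(s["time_s"],2),s["position"].round(4),s["ft_force"].round(1),round(s["gripper_width"],4))
x2,q2=tool(.7,np.radians(55),'h',-1); C=np.array([.6327,-.0935,0])
hit=arm.servo_line(C+[0,0,.1225]+.002*x2,.04,until_force=5); st(hit)
if not hit:
    hit=arm.servo_line(C+[0,0,.1165]+.002*x2,.015,until_force=4); st(hit)
F={n:arm.grab_frame(n) for n in("side","top")};pickle.dump(F,open("f5.pkl","wb"))
crop(F["side"]["img"],310,170,430,290,5,"pics/e_side.png")
E
python3 place.py
```

```text
False 25.19 [ 0.6334 -0.0927  0.1205] [ 0.4 -0.4  0. ] 0.0514
True 25.46 [ 0.6341 -0.0928  0.1195] [-0.7  0.1  4.7] 0.0508
```

View pics/e_side.png

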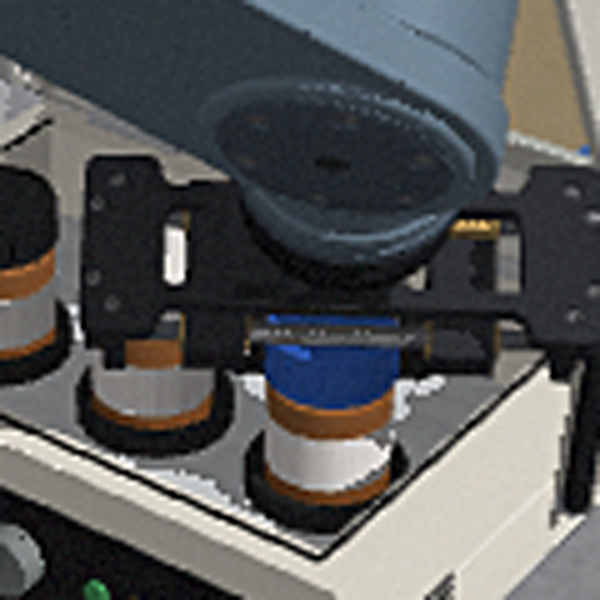

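The base touched down at z = 0.053 m, which is the cup floor, and the jar stands inside the cup ring. Releasing.

```bash
cat > rel.py <<'E'
from bench import arm
from h import *
import pickle
def st(m):
    s=arm.read_state(); print(m,round(s["time_s"],2),s["position"].round(4),s["ft_force"].round(1),round(s["gripper_width"],4))
x2,q2=tool(.7,np.radians(55),'h',-1)
arm.ungrasp(); st("open")
p=np.array(arm.read_state()["position"])
arm.servo_line(p-.04*x2,.06,until_force=8); arm.servo_line(p-.06*x2-[.12,.03,-.05],.2); st("back")
F={n:arm.grab_frame(n) for n in("side","top")};pickle.dump(F,open("f6.pkl","wb"))
crop(F["side"]["img"],240,90,460,330,2.5,"pics/r_side.png"); crop(F["top"]["img"],230,130,430,300,4,"pics/r_top.png")
E
python3 rel.py
```

```text
open 26.25 [ 0.6332 -0.0925  0.1182] [ 0.4  0.2 -1.1] 0.088
back 27.97 [ 0.4871 -0.1445  0.2171] [ 0.1 -0.4 -0.2] 0.0883
```

View pics/r_side.png

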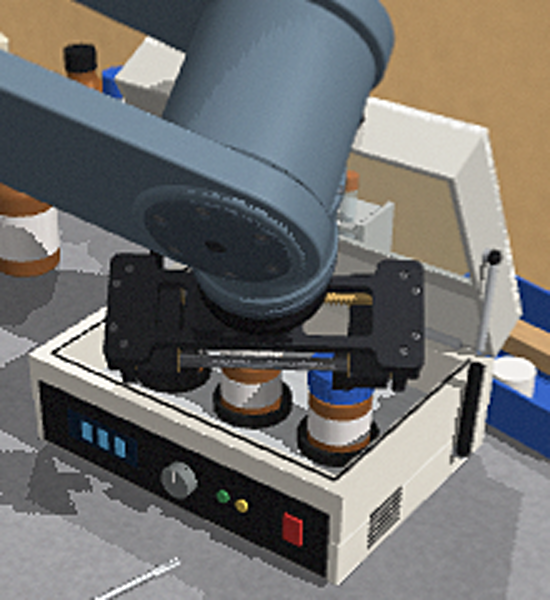

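View pics/r_top.png

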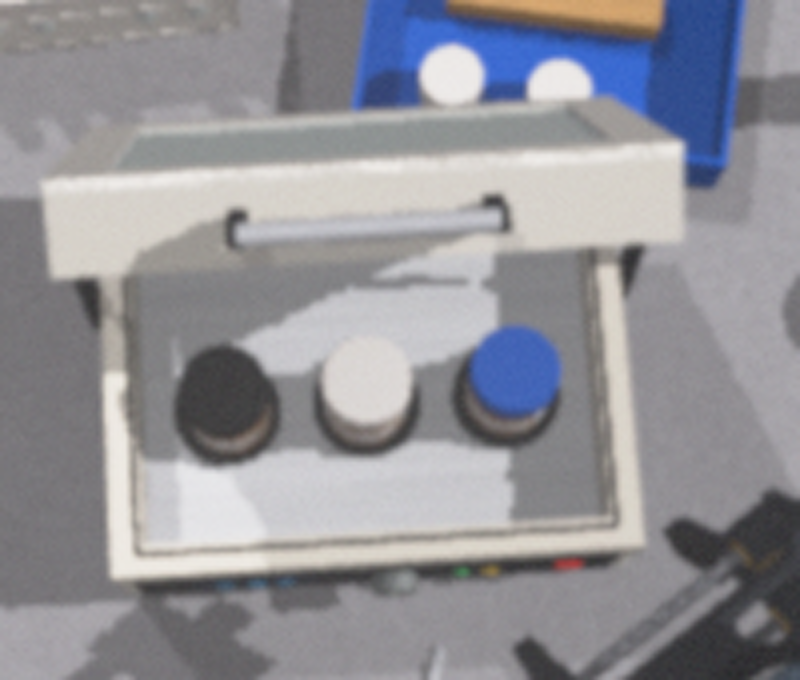

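All three jars stand in their cups (top crop (227,400), (367,393), (513,385)) and the lid hasn't moved. Next: grip the bar, lower, and follow it down.

```bash
cat > close1.py <<'E'
from bench import arm
from h import *
def st(m):
    s=arm.read_state(); print(m,round(s["time_s"],2),s["position"].round(4),s["ft_force"].round(1),round(s["gripper_width"],4))
T=1.105
p=np.array(arm.read_state()["position"]); arm.servo_line(p+[-.03,0,.26],.25); st("up")
pp,q=gpose(T,T+.2,0,-.13,1); arm.move_to(pp,q); st("pre")
p,q=gpose(T,T+.2,0,-.004,1); print(arm.servo_line(p,.1,until_force=6)); st("at")
for n in("side","top"):
    f=arm.grab_frame(n); crop(f["img"],260,40,460,190,4,f"pics/h_{n}.png")
E
python3 close1.py
```

```text
up 29.26 [ 0.457  -0.1438  0.4752] [ 0.5 -0.2  0. ] 0.0879
pre 30.1 [ 0.6149 -0.0101  0.4602] [ 0.  -0.7 -0. ] 0.0878
False
at 31.51 [ 0.6486 -0.0066  0.341 ] [-0.6 -0.4  1. ] 0.0882
```

View pics/h_side.png

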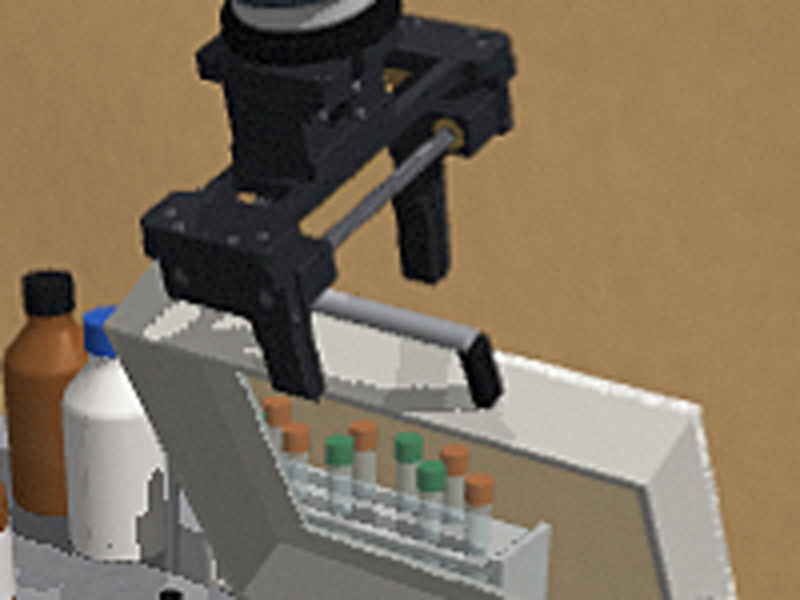

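The bar lies between the fingers: front finger tip at side crop (300,390), rear one at (425,270). Clamping and lowering.

```bash
cat > close2.py <<'E'
from bench import arm
from h import *
def st(m):
    s=arm.read_state(); print(m,round(s["time_s"],2),s["position"].round(4),s["ft_force"].round(1),round(s["gripper_width"],4))
arm.clamp(12); st("clamp")
for th in np.linspace(1.105,.6,6)[1:]:
    p,q=gpose(th,th+.2,0,-.004,1); arm.servo_line(p,.07,rot=q); st(round(th,2))
for n in("side","top"):
    f=arm.grab_frame(n); crop(f["img"],220,90,460,320,2.5,f"pics/l_{n}.png")
E
python3 close2.py
```

```text
clamp 32.75 [ 0.6481 -0.0066  0.3399] [-1.2 -0.1  0.5] 0.0114
1.0 33.28 [ 0.624  -0.0091  0.3288] [-2.1 -0.7  1. ] 0.0114
0.9 33.82 [ 0.6016 -0.0114  0.3156] [-4.3 -1.8  1. ] 0.0114
0.8 34.35 [ 0.5801 -0.0137  0.2998] [-6.1 -1.8  2.3] 0.0114
0.7 34.88 [ 0.5603 -0.0157  0.2818] [-8.3 -2.1  4.2] 0.0114
0.6 35.42 [ 0.5425 -0.0175  0.2619] [-10.4  -2.5   3.9] 0.0114
```

View pics/l_side.png

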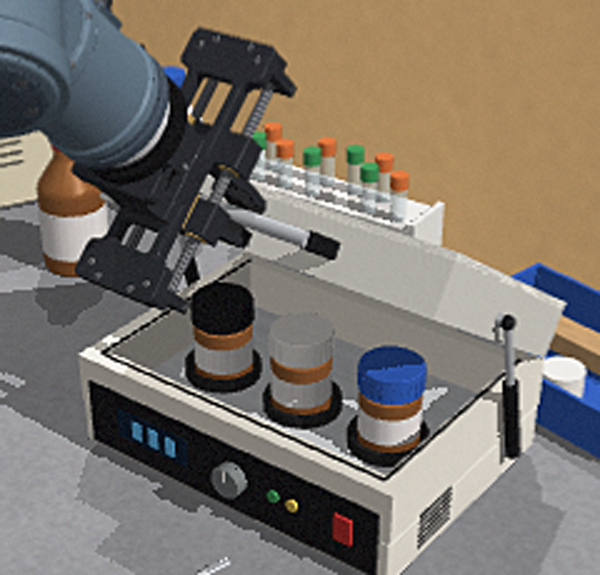

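The lid follows at about 0.6 rad, with a mild 10 N side pull from the arc mismatch. I'll open the jaws so the bar rests on the lower finger, then lower slowly to shut.

```bash
cat > close3.py <<'E'
from bench import arm
from h import *
def st(m):
    s=arm.read_state(); print(m,round(s["time_s"],2),s["position"].round(4),s["ft_force"].round(1),round(s["gripper_width"],4))
arm.ungrasp(); st("open")
for th in (.45,.34,.23,.13):
    p,q=gpose(th,.8,.038,-.003,1); arm.servo_line(p,.06,rot=q); st(round(th,2))
for n in("side","top"):
    f=arm.grab_frame(n); crop(f["img"],220,90,460,320,2.5,f"pics/m_{n}.png")
E
python3 close3.py
```

```text
open 36.71 [ 0.5426 -0.0171  0.2619] [ 0.  -0.1 -1. ] 0.0881
0.45 37.0 [ 0.5479 -0.0165  0.2549] [-0.6 -0.7 -3.2] 0.0882
0.34 37.63 [ 0.5343 -0.0177  0.2293] [-5.4  0.3 -1.8] 0.0884
0.23 38.27 [ 0.5245 -0.019   0.203 ] [-1.6 -0.4 -4.1] 0.0879
0.13 38.85 [ 0.5176 -0.0197  0.1778] [-2.4 -1.  -3.8] 0.0882
```

View pics/m_side.png

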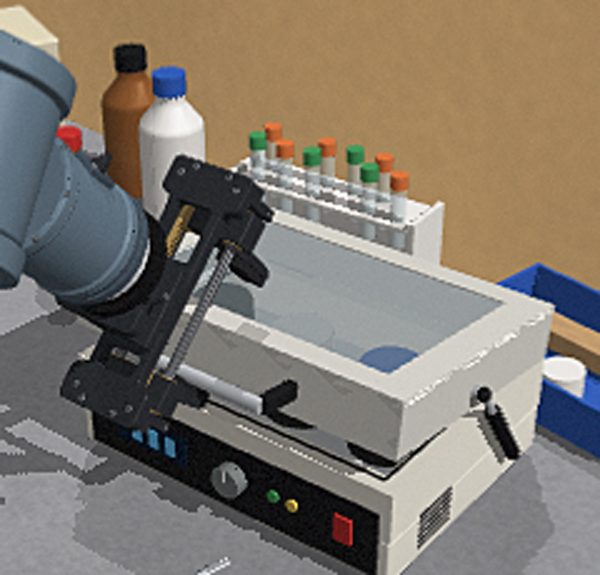

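The bar rests on the lower finger, with the lid about 0.13 rad open. Last stretch, slowly.

```bash
cat > close4.py <<'E'
from bench import arm
from h import *
def st(m):
    s=arm.read_state(); print(m,round(s["time_s"],2),s["position"].round(4),s["ft_force"].round(1),round(s["gripper_width"],4))
for th,off in((.07,.038),(.03,.038),(0,.038),(0,.032),(0,.026)):
    p,q=gpose(th,.8,off,-.003,1); arm.servo_line(p,.025,rot=q); st((th,off))
for n in("side","top"):
    f=arm.grab_frame(n); crop(f["img"],220,90,460,320,2.5,f"pics/n_{n}.png")
E
python3 close4.py
```

```text
(0.07, 0.038) 39.73 [ 0.5147 -0.02    0.1621] [-0.6 -1.5 -4.9] 0.0881
(0.03, 0.038) 40.29 [ 0.5133 -0.0201  0.1516] [ 0.1 -0.8 -4. ] 0.0883
(0, 0.038) 40.76 [ 0.5126 -0.0201  0.144 ] [-0.6 -0.7 -4.8] 0.088
(0, 0.032) 41.15 [ 0.5086 -0.0208  0.1403] [ 0.5 -0.2 -0.3] 0.0882
(0, 0.026) 41.54 [ 0.504  -0.021   0.1356] [ 0.3  1.  -0.6] 0.0881
```

View pics/n_side.png

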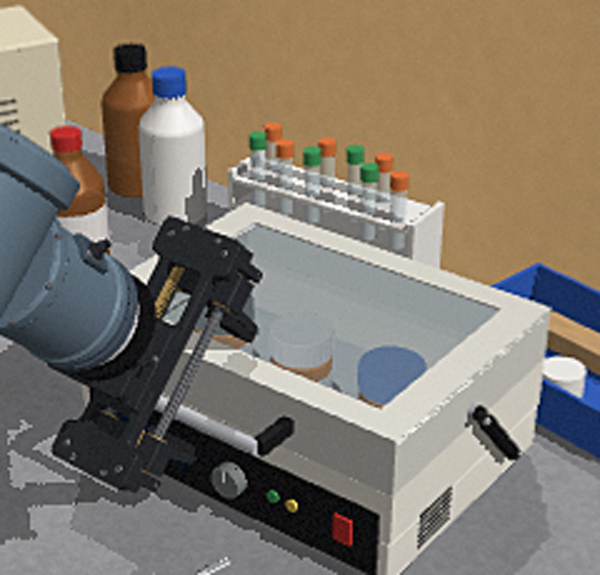

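Shut, with no gap showing, and the finger force has dropped to zero. Backing off and checking everything.

```bash
cat > fin.py <<'E'
from bench import arm
from h import *
def st(m):
    s=arm.read_state(); print(m,round(s["time_s"],2),s["position"].round(4),s["ft_force"].round(1),round(s["gripper_width"],4))
p,q=gpose(0,.8,.026,-.08,1); print(arm.servo_line(p,.1,until_force=6)); st("back")
arm.servo_line(p+[0,0,.12],.2)
j=np.array(arm.read_state()["q"]); j[0]=.9; arm.move_j(j); arm.dwell(.3); st("away")
import pickle
F0=pickle.load(open("f0.pkl","rb"))
for n in("side","top"):
    f=arm.grab_frame(n); cv2.imwrite(f"pics/z_{n}.png",f["img"][:,:,::-1])
    for c in("jar","jar_white","beaker","reagent","spatula"):
        print(n,c,[(round(d["confidence"],2),np.round(d["rect"]).tolist()) for d in arm.trace(n,c)[:1]])
E
python3 fin.py
```

```text
False
back 42.56 [ 0.4508 -0.0264  0.1909] [-1.2  0.4  0.8] 0.0878
away 45.88 [0.024  0.4505 0.3092] [-0.7 -0.5 -0.5] 0.0884
side jar [(0.28, [250.0, 175.0, 442.0, 287.0])]
side jar_white []
side beaker [(0.57, [523.0, 291.0, 569.0, 353.0])]
side reagent [(0.58, [236.0, 141.0, 266.0, 200.0])]
side spatula [(0.67, [224.0, 316.0, 310.0, 357.0])]
top jar []
top jar_white [(0.75, [443.0, 297.0, 471.0, 317.0])]
top beaker [(0.95, [469.0, 184.0, 503.0, 211.0])]
top reagent [(0.87, [144.0, 171.0, 182.0, 205.0])]
top spatula [(0.63, [322.0, 291.0, 343.0, 371.0])]
```

View pics/z_side.png

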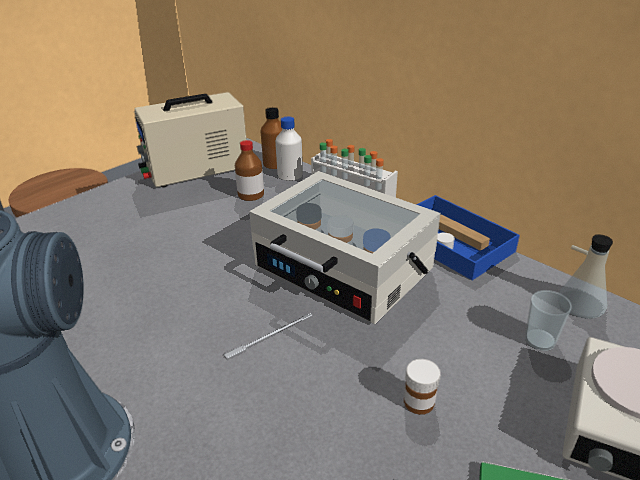

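View pics/z_top.png

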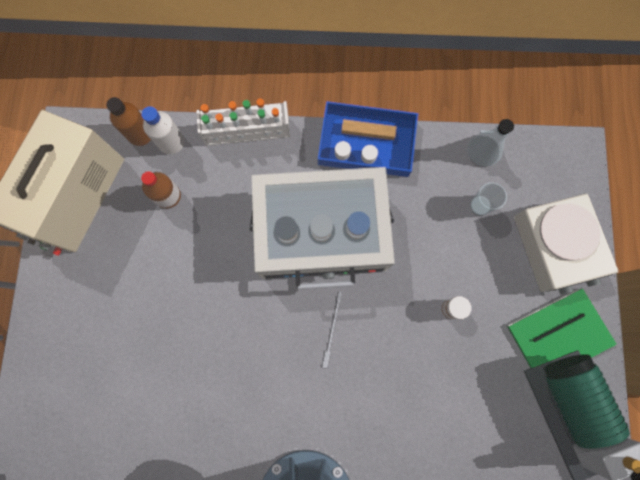

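The lid is shut exactly as it was at the start: side lid corner (375,263), top corners (251,171) to (392,265). The three caps show through the window, with blue at top (357,225), and nothing else has moved.

```bash
python3 -c "
from bench import arm
print(arm.job_done(), arm.read_state()['time_s'])"
```

```text
the job is handed in; nothing more can be done
the job is handed in; nothing more can be done
```

The blue-capped jar is standing upright in the empty right-hand (-y) cup and the lid is shut. I handed the job in at about 46 s of the 72 s allowed; the hand-in reports no verdict.

- **Opening:** I raised the lid by its bar with the lower finger to about 1.1 rad. It stayed up by itself after I backed away.
- **Placing:** I reached in from the front with the tool leaning back 35°. Contact came with the jar's base at about z = 0.053 m, which is the cup floor, and I released it there.
- **Closing:** I gripped the bar and drew the lid down to about 0.6 rad. I then opened the jaws so the bar rested on the lower finger, and followed it down at 25 mm/s until the finger carried no load.

**Last checks:**
- In the final pictures the lid sits where it was at the start, and all three caps show through the window.
- The beaker, reagent bottle, spatula and white-capped jar are where they were, and the arm is clear of everything.
- **Network misses:** it did not report the white-capped jar in the last side picture, nor the loaded jar under the closed lid. It gave only a low-confidence (0.28) false hit on the incubator. I could see both jars clearly by eye.
- **Forces:** while lowering with the bar gripped, the wrist showed a pull of up to about 11 N. That came from a small mismatch in the assumed arc and went away when I released the bar.

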